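# Load the liner tube on the tipping stand and hold the stand up on its kickstand

## Robot

A 6-joint arm with a two-finger parallel gripper is mounted at the origin on the work surface. World frame = base frame: x ahead of the robot, y to its left, z up, the work surface at z = 0. Lengths are in m, angles in rad, forces in N, time in s.
With the tool pointing down it reaches from about 0.35 to 0.925 m from the base axis. Payload 6.4 kg.
Tool frame: the origin (TCP) lies between the finger pads, 19 mm behind the fingertips; this is the grasp point; z points along the fingers, y is the line along which they close (so a half turn about z gives the same grasp; the last joint's range is limited). The gripper opens to 85 mm and grips with 20 to 120 N. Pads are 22 mm wide; open, the fingers measure 114 mm over their backs; the gripper's body (76 mm by 85 mm) begins 54 mm behind the grasp point. The pads swing forward as they close: fully open they stand 13 mm farther back than shut.
Start: joints at [-1.327, 0.245, 1.558, -0, 1.339, -0.174], TCP at [0.264, -0.594, 0.25] pointing down, gripper open.
Joint ranges: [-3.13, 3.13], [-1.02, 2.26], [0.13, 2.54], [-0.95, 4.09], [0.21, 2.88], [-2.74, 2.74]. Speed limits (rad/s): [2.57, 2.57, 3.14, 3.14, 3.14, 3.14].

## Interface

Orientations are given as a rotation vector (axis times angle).
In Python, from bench import bot gives the robot as it stands. The module is installed in compiled form; this text tells all that it offers.
- The arm moves only by the tool play_rows, never from a script. Its argument "deltas" is one flat list of numbers, 7 for each row, row after row: the shift along the tool's x, y, z in units of 0.75 m (1.0 is 0.75 m), then the turn, a rotation vector about the tool's x, y, z in units of 2 pi rad (1.0 is 2 pi rad), then the closure, from 0 (fully open) to 1 (shut). A call has 1 to 8 rows; each row is the pose to reach, as a shift and turn from the pose commanded when the call began, along the tool's axes at that moment, turning the shorter way round; what a row does not reach only later rows make up. A row lasts 1/8 s, in which the tool goes at most 62.5 mm and 10.7 degrees, less where a joint would pass 70% of its speed; a pose out of reach is approached as far as the arm can. A call with a number of a shift or a turn outside -1 to 1 is refused whole. A call with a gripper value outside its range is refused whole. The fingers move at their own pace and stop on an object; "grip_force" is the grip in N (left out, the last holds). Time passes only in rows, so rows that repeat a pose let the fingers close. It gives the time, the measured TCP pose, the force, the opening and the grip force at its end, in the units of the state.
- bot.observe(): the state, without advancing time (a new reading comes with each control period).
- bot.grab_frame(name): name is "side" or "top" or "wrist"; returns the picture (384x512x3 uint8, blue, green, red); there is no depth.
- bot.get_calibration(name): a dict with "fx", "fy", "cx", "cy" (pixels), "extrinsics" (4x4, takes a point from camera to world coordinates); the wrist camera has in their place "mount" (4x4, takes a point from camera to tool coordinates, whose origin is the TCP and whose axes are the flange's). Camera axes: x right, y up, looking along -z (the intrinsics and any distortion apply to the point x, -y, -z); pixel columns grow to the right and rows downward; lengths in m; the calibration is good to about 2 mm. A picture is of the moment at which its call begins: read the wrist's pose just before it. get_calibration takes no time and is no camera call.
- bot.finish_job(): hands the job in; it is judged then, once.
The state is a dict: "time_s": time; "joint_pos": joint angles; "joint_velocities": joint speeds; "joint_torque": joint torques, N m; "eef_pos": TCP position; "ee_rot": TCP orientation; "wrist_force": force on the tool from outside, world axes, zero at the start; "wrist_torque": the same for the moment, N m; "width": finger opening in m; "grasp_force": force on a finger pad.
Only numpy, scipy, OpenCV 4.12 (cv2) and the standard library are available. Lean on these libraries where they do the work, as an engineer would, in place of code of your own. Each camera call takes 0.05 s, during which the arm holds its last target. There are 200 camera calls.

## Task

Push the open white tube fully down onto the black spigot of the tipping stand and let go of it, then flip the stand's kickstand down past its dead centre so that it drops fully forward. Then tip the stand up by its top bar until it stands upright, and finish while still holding it there by the bar, because it falls back when let go. Do not tip the stand forward past upright, and leave the jar, the black caps and the tray of caps where they are.

Things in the scene. Friction and masses are not known exactly. Their poses are not given: they have to be found in the camera images.
- tube: Open-ended white plastic tube standing on the bench: outer diameter 40 mm, bore 31 mm, height 90 mm, 0.08 to 0.17 kg. Origin at the centre of its lower end, z along its axis. Not to be confused with the closed white jar (48 mm wide, with a lid).
- spigot (a point): Black spigot, 26 mm across, 45 mm high with its top 7 mm tapered to 18 mm, on the front tongue of the stand above a 44 mm shoulder disc. Origin: centre of its foot on the shoulder, where the tube's lower end comes to rest; z along the spigot to its tip. While the stand leans back as at the start, the spigot points straight up and its foot is 0.12 m above the bench.
- base: Grey base plate of the tipping stand, 270 x 230 x 12 mm, bolted to the bench (fixed); it carries the whole stand. Origin: centre of its underside on the bench. Its -x axis is the stand's front (spigot side, towards the robot), +x its back, y along the stand's hinge. Turned up to 0.25 rad about vertical.
- hinge (a point): Point on the stand's hinge axis (along the base's y), midway between the two posts, 30 mm above the bench and straight above the base's origin. Its axes turn with the stand; they are the base's axes when the stand is upright.
- bar (a point): Middle of the stand's top bar: round steel, 14 mm across, along the stand's y between two posts with inner faces 88 mm apart; 215 mm from the hinge. Nothing within 50 mm below it. Grip from above, fingers closing along the base's x; it can turn in the fingers. To tip the stand it moves on an arc about the hinge; the ballast block behind the posts pulls it back with about 2 to 6 N.
- stand (a joint): Lean of the stand about its hinge, rad. 0 = upright (posts vertical), +0.35 = leaning back (top towards the base's +x) on its stop as at the start, negative = tipped forward past upright. With the kickstand down, its foot meets the base plate at 0 and stops the stand going further forward. Let go, the stand falls back to 0.35.
- kickstand (a joint): Kickstand angle relative to the stand, rad. 0 = folded back (start: leg level, to the base's +x), grows as the leg swings down, then forward; 2.37 = fully down on its stop. Weighted: it falls to the nearer end from its dead centre at about 1.3; about 2 N at the tread pin. The leg points (kickstand - 0.4 + stand) rad below the base's +x. Swings only while the stand leans back.
- hub (a point): Pivot of the kickstand on the stand's -y side: 60 mm in front of and 75 mm above the hinge in the stand's own axes, 83 mm to -y of its middle. The leg is an 11 mm steel rod, 92 mm from the pivot to the centre of the 16 mm rubber foot; a 44 mm round steel weight sits 50 mm beyond the pivot on the other side.
- tread (a point): Press point on the tread pin: a steel pin 12 mm across standing out to the base's -y from the leg, 70 mm from its pivot, 86 mm long with an 18 mm rubber end. This point is on the pin's axis, 68 mm out from the leg. Press it with closed fingers from above and follow its arc about the hub down and to the front until the leg falls forward by itself.
- jar: Bystander: closed white plastic jar, 48 mm wide, 85 mm high. Origin at the centre of its underside.
- caps: Bystander: two stacked black caps, 45 mm wide, 38 mm high together. Origin at the centre of the underside.
- tray: Bystander: white tray 170 x 130 x 35 mm with black caps. Origin at the centre of its underside.
There are look-alikes about, which are no part of the job. Leave any blue or pink look-alike of the tube alone.

How it is judged:
On the way, in this order (a step that is already met when the one before it is completed fails the run):
1. the tube is fully down on the spigot and let go, the kickstand not yet down (distance between tube and spigot below 0.009 m and angle between the z axis of tube and the z axis of spigot, either way round below 0.2 rad and contact force between the fingers and tube below 0.1 N and not (value of joint kickstand above 2.2 rad)), for 0.2 s.
2. the kickstand is fully down while the stand still leans back (value of joint kickstand above 2.2 rad and value of joint stand above 0.2 rad), for 0.2 s.
3. the stand is upright (value of joint stand between -0.06 and 0.06 rad), for 0.2 s.
At the end, for the whole second after the job is handed in: The stand is upright within 0.06 rad and held by the robot's fingers at the top bar (more than 0.5 N, TCP within 60 mm of the bar's middle), the kickstand is down (joint above 2.2 rad), and the tube is on the spigot with its lower end within 9 mm of the shoulder and not touched (all of step 3 and distance between tube and spigot below 0.009 m and angle between the z axis of tube and the z axis of spigot, either way round below 0.2 rad and value of joint kickstand above 2.2 rad and contact force between the fingers and base above 0.5 N and distance between the grasp point and bar below 0.06 m and contact force between the fingers and tube below 0.1 N); the arm keeps its last pose, push and grip.
It fails at once if the stand is tipped forward more than 0.12 rad past upright (value of joint stand below -0.12 rad).
It fails at once if the jar, caps or tray are moved by more than 30 mm (distance of any of jar, caps, tray from where it was at the start of the episode above 0.03 m).
It also fails if it takes over 72 s, if anything falls off the work surface, if the arm or the gripper's body presses on something with over 40 N, if the wrist force passes 120 N, or if a joint passes its speed limit or range.

## Working session

There is one attempt and no reset: what is moved stays moved. The work goes in short steps, Python scripts to look and compute and a tool call to move; the robot and the scene stay as the last step left them, time stands still between calls to the robot, and variables do not carry over. Pictures are saved under pics/ and viewed, at most 10 in all, crops included, and the job is handed in when it is done.

Besides the shell and the picture viewer there is one more tool, called by a JSON object that holds its "op" and its "data". play_rows: Moves the arm, as the interface text tells. Shifts and turns lie within -1 to 1; 1 stands for 0.75 m of shift or 2 pi rad of turn. Its arguments: {"type":"object","properties":{"deltas":{"type":"array"},"grip_force":{"type":"number"}},"required":["deltas"]}

```bash
mkdir -p pics
python3 - <<'E'
from bench import bot
import cv2,numpy as np
np.set_printoptions(precision=4,suppress=True)
for n in ("side","top"):
    cv2.imwrite(f"pics/{n}0.png",bot.grab_frame(n)); print(n,bot.get_calibration(n))
print(bot.get_calibration("wrist")); print(bot.observe())
E
```

```text
side {'fx': 454.2360370424048, 'fy': 454.2360370424048, 'cx': 259.4748441830648, 'cy': 192.30459885723965, 'extrinsics': array([[-0.8044,  0.3444, -0.4841, -0.0879],
       [-0.594 , -0.4596,  0.6602,  0.9503],
       [ 0.0049,  0.8186,  0.5743,  0.9398],
       [ 0.    ,  0.    ,  0.    ,  1.    ]])}
top {'fx': 372.8785295064579, 'fy': 372.8785295064579, 'cx': 252.98258142144482, 'cy': 188.9985058189582, 'extrinsics': array([[ 0.0169,  0.9897, -0.1423,  0.443 ],
       [-0.9998,  0.0178,  0.0054,  0.05  ],
       [ 0.0079,  0.1422,  0.9898,  1.0404],
       [ 0.    ,  0.    ,  0.    ,  1.    ]])}
{'fx': 313.7141667016949, 'fy': 313.7141667016949, 'cx': 258.25530508108073, 'cy': 196.80436334548364, 'mount': array([[-0.0002,  0.9454,  0.3259,  0.084 ],
       [ 1.    , -0.0002,  0.0011,  0.0008],
       [ 0.0011,  0.3259, -0.9454, -0.1236],
       [ 0.    ,  0.    ,  0.    ,  1.    ]])}
{'time_s': 0.1, 'joint_pos': array([-1.3271,  0.2458,  1.5589, -0.    ,  1.3387, -0.1741]), 'joint_velocities': array([ 0.0008, -0.0022, -0.0017, -0.0007, -0.0009,  0.0014]), 'joint_torque': array([ -0.0007, -43.0673, -32.7129,  -0.0002,   0.0028,   0.    ]), 'eef_pos': array([ 0.2636, -0.5936,  0.249 ]), 'ee_rot': array([-3.0715, -0.6511,  0.0001]), 'wrist_force': array([ 0.0104,  0.6005, -0.3247]), 'wrist_torque': array([-0.0044, -0.0235, -0.0013]), 'grasp_force': 0.0, 'width': 0.08537814846238945}
```

View pics/side0.png

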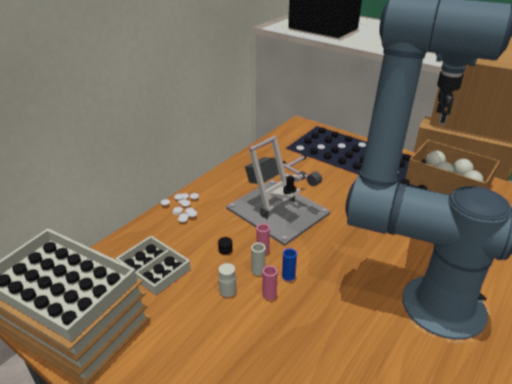

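View pics/top0.png

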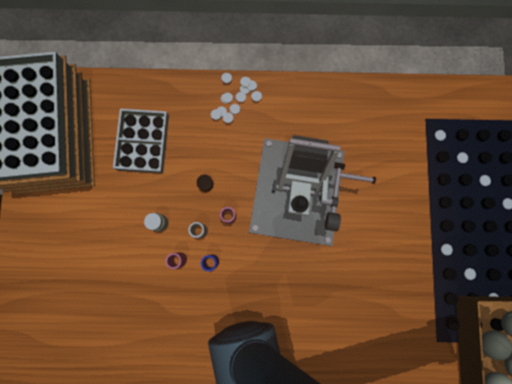

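```bash
cat > h.py <<'E'
from bench import bot
import cv2,numpy as np
from scipy.spatial.transform import Rotation as R
np.set_printoptions(precision=4,suppress=True)
def cam(n,st=None):
    c=bot.get_calibration(n)
    if n!="wrist": T=c["extrinsics"]
    else:
        W=np.eye(4); W[:3,:3]=R.from_rotvec(st["ee_rot"]).as_matrix(); W[:3,3]=st["eef_pos"]; T=W@c["mount"]
    return c,T
def ray(n,uv,z,st=None):
    c,T=cam(n,st); d=T[:3,:3]@np.array([(uv[0]-c["cx"])/c["fx"],-(uv[1]-c["cy"])/c["fy"],-1.])
    return T[:3,3]+d*(z-T[2,3])/d[2]
def pix(n,p,st=None):
    c,T=cam(n,st); q=T[:3,:3].T@(np.array(p)-T[:3,3]); return np.array([c["cx"]-c["fx"]*q[0]/q[2],c["cy"]+c["fy"]*q[1]/q[2]])
def crop(img,x0,y0,x1,y1,s,name):
    cv2.imwrite("pics/"+name,cv2.resize(img[y0:y1,x0:x1],None,fx=s,fy=s,interpolation=cv2.INTER_CUBIC))
E
python3 - <<'E'
from h import *
im=cv2.imread("pics/top0.png"); crop(im,140,125,390,275,3.2,"topc.png")
print("tube",ray("top",(197,230),.09),"spig",ray("top",(300,204),.165))
for p in [(268,141),(342,151),(328,243),(250,233)]: print(ray("top",p,.012))
E
```

```text
tube [0.4722 0.1847 0.09  ] spig [ 0.5351 -0.0664  0.165 ]
[0.7293 0.004  0.012 ]
[ 0.7041 -0.206   0.012 ]
[ 0.4454 -0.1632  0.012 ]
[0.4689 0.0504 0.012 ]
```

View pics/topc.png

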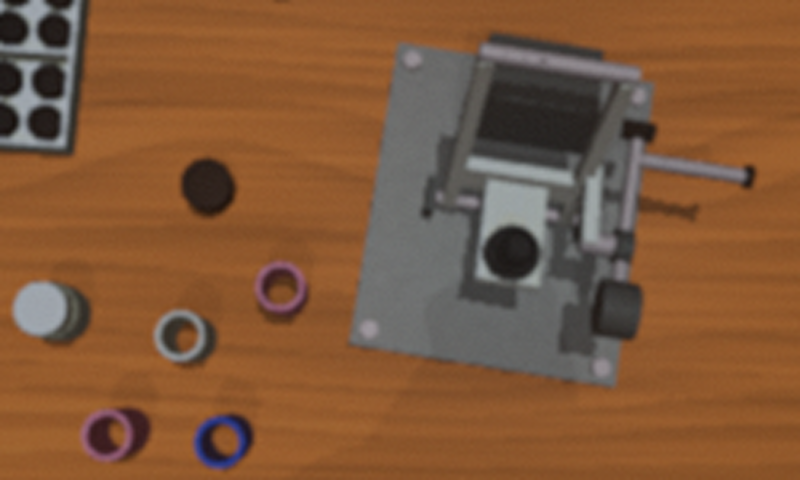

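```bash
cat >> h.py <<'E'
def delta(pos,yaw,st=None):
    """deltas to TCP pos, tool down with tool x at world yaw"""
    st=st or bot.observe(); A=R.from_rotvec(st["ee_rot"])
    M=np.array([[np.cos(yaw),np.sin(yaw),0],[np.sin(yaw),-np.cos(yaw),0],[0,0,-1]])
    s=A.inv().apply(np.array(pos)-st["eef_pos"])/.75
    t=(A.inv()*R.from_matrix(M)).as_rotvec()/(2*np.pi)
    print("shift",s.round(4),"turn",t.round(4)); return s,t
E
python3 - <<'E'
from h import *
o=np.array
f=lambda x,y:(140+(x+.5)/3.2-.5,125+(y+.5)/3.2-.5)
C=[ray("top",f(*p),.012) for p in [(400,44),(653,86),(615,385),(350,345)]]
for c in C: print(c)
print("ctr",sum(C)/4)
ex=(C[0]+C[1]-C[2]-C[3])/2; ey=(C[0]+C[3]-C[1]-C[2])/2; print(ex,ey,np.linalg.norm(ex),np.linalg.norm(ey),np.arctan2(ex[1],ex[0]),np.arctan2(-ey[0],ey[1]))
yaw=(np.arctan2(ex[1],ex[0])+np.arctan2(-ey[0],ey[1]))/2; c=sum(C)/4
Rz=R.from_euler('z',yaw)
B=lambda x,y,z: Rz.apply([x,y,0])+o([c[0],c[1],z])
for n,p in dict(bar=B(.0737,0,.232),tread=B(.0394,-.151,.1245),pinend=B(.0394,-.169,.1245),hub=B(-.0306,-.083,.121)).items():
    u=pix("top",p); print(n,p,(u-o([140,125]))*3.2,pix("side",p))
t=ray("top",f(181,337),.09); s=ray("top",f(512,251),.12); 
print("tube",t,"spig",s,"spig in base",Rz.inv().apply(s-o([c[0],c[1],0])),"side",pix("side",t),pix("side",s))
delta([t[0],t[1],.22],yaw)
E
```

```text
[0.7367 0.0136 0.012 ]
[ 0.7027 -0.2109  0.012 ]
[ 0.4403 -0.1737  0.012 ]
[0.4703 0.0531 0.012 ]
ctr [ 0.5875 -0.0795  0.012 ]
[ 0.2644 -0.0383  0.    ] [0.032  0.2256 0.    ] 0.2671668597812154 0.22791164174334794 -0.14399739748754425 -0.1410516541982358
bar [ 0.6604 -0.0899  0.232 ] [558.2712  64.557 ] [263.3663 143.5184]
tread [ 0.605  -0.2345  0.1245] [720.2603 172.6606] [300.2626 159.1655]
pinend [ 0.6025 -0.2523  0.1245] [743.1422 176.3021] [303.5905 157.3045]
hub [ 0.5454 -0.1573  0.121 ] [621.4765 247.4064] [302.989  175.1974]
tube [0.4722 0.1867 0.09  ] spig [ 0.5421 -0.0715  0.12  ] spig in base [-0.0461  0.0014  0.12  ] side [259.056  246.9065] [289.6133 187.4758]
shift [ 0.6764 -0.838   0.0403] turn [-0.0003  0.      0.0892]
```

{"op": "play_rows", "data": {"deltas": [0.34,-0.42,0.02,0,0,0.089,0,0.34,-0.42,0.02,0,0,0.089,0,0.34,-0.42,0.02,0,0,0.089,0,0.34,-0.42,0.02,0,0,0.089,0,0.34,-0.42,0.02,0,0,0.089,0,0.34,-0.42,0.02,0,0,0.089,0,0.34,-0.42,0.02,0,0,0.089,0,0.34,-0.42,0.02,0,0,0.089,0]}}

```text
time_s: 1.1
eef_pos: [0.3691, -0.201, 0.2345]
ee_rot: [-3.134, 0.216, 0.001]
wrist_force: [0.1, -0.1, 0.2]
width: 0.0854
grasp_force: 0.0
```

Run:
```python
from h import *
delta([.4722,.1867,.22],-.1425); print(bot.observe()["eef_pos"])
```

```text
shift [ 0.0652 -0.5309  0.0195] turn [-0.      0.0001  0.0007]
[ 0.3691 -0.201   0.2345]
```

{"op": "play_rows", "data": {"deltas": [0.065,-0.531,0.0195,0,0,0,0,0.065,-0.531,0.0195,0,0,0,0,0.065,-0.531,0.0195,0,0,0,0,0.065,-0.531,0.0195,0,0,0,0,0.065,-0.531,0.0195,0,0,0,0,0.065,-0.531,0.0195,0,0,0,0,0.065,-0.531,0.0195,0,0,0,0,0.065,-0.531,0.0195,0,0,0,0]}}

```text
time_s: 2.1
eef_pos: [0.474, 0.185, 0.2199]
ee_rot: [3.133, -0.219, -0.001]
wrist_force: [-0.1, 0.5, 0.1]
width: 0.0855
grasp_force: 0.0
```

Run:
```python
from h import *
st=bot.observe(); im=bot.grab_frame("wrist"); cv2.imwrite("pics/w1.png",im)
print(st["eef_pos"],st["joint_pos"]); print("pred",pix("wrist",[.4722,.1867,.09],st),pix("wrist",[.4722,.1867,.0],st))
delta([.4722,.1867,.22],-.1425,st)
```

```text
[0.474  0.185  0.2199] [ 0.1493 -0.059   1.941  -0.0004  1.2606  1.8597]
pred [256.0132 195.4151] [256.5752 169.5524]
shift [-0.0026 -0.0019 -0.0002] turn [0.0001 0.0001 0.0005]
```

View pics/w1.png

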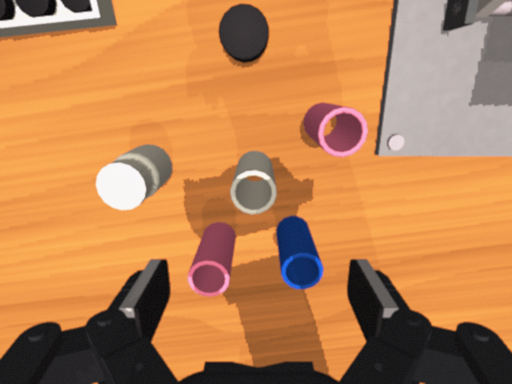

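Run:
```python
from h import *
st=bot.observe()
im=cv2.imread("pics/w1.png")
hsv=cv2.cvtColor(im,cv2.COLOR_BGR2HSV); m=((hsv[...,1]<40)&(hsv[...,2]>150)).astype(np.uint8); m[:140]=0;m[230:]=0;m[:,:220]=0;m[:,290:]=0
c=max(cv2.findContours(m,0,2)[0],key=cv2.contourArea); print(cv2.fitEllipse(c),cv2.boundingRect(c))
for u in [(254,192)]: 
    p=ray("wrist",u,.09,st); print(p)
delta([p[0],p[1],.055],-.1425,st)
```

```text
((253.08526611328125, 190.72947692871094), (42.563209533691406, 43.321571350097656), 92.33084869384766) (231, 170, 44, 43)
[0.4753 0.187  0.09  ]
shift [ 0.0016 -0.0043  0.2199] turn [0.0001 0.0001 0.0002]
```

{"op": "play_rows", "data": {"deltas": [0.002,-0.004,0.08,0,0,0,0,0.002,-0.004,0.16,0,0,0,0,0.002,-0.004,0.22,0,0,0,0,0.002,-0.004,0.22,0,0,0,0,0.002,-0.004,0.22,0,0,0,1,0.002,-0.004,0.22,0,0,0,1,0.002,-0.004,0.22,0,0,0,1,0.002,-0.004,0.22,0,0,0,1], "grip_force": 40}}

```text
time_s: 3.15
eef_pos: [0.4772, 0.1877, 0.0578]
ee_rot: [-3.133, 0.221, -0.007]
wrist_force: [-0.6, -0.5, 8.2]
width: 0.0396
grasp_force: 39.4
```

{"op": "play_rows", "data": {"deltas": [0,0,0,0,0,0,1,0,0,0,0,0,0,1,0,0,-0.05,0,0,0,1,0,0,-0.13,0,0,0,1,0,0,-0.21,0,0,0,1,0,0,-0.24,0,0,0,1,0,0,-0.24,0,0,0,1,0,0,-0.24,0,0,0,1]}}

```text
time_s: 4.15
eef_pos: [0.4743, 0.1873, 0.2337]
ee_rot: [3.133, -0.222, -0.004]
wrist_force: [0.3, -0.2, -2.0]
width: 0.0394
grasp_force: 40.7
```

Run:
```python
from h import *
delta([.542,-.0715,.25],-.1425)
```

```text
shift [ 0.1379  0.3289 -0.0218] turn [0.0001 0.0004 0.0002]
```

{"op": "play_rows", "data": {"deltas": [0.058,0.329,-0.022,0,0,0,1,0.058,0.329,-0.022,0,0,0,1,0.058,0.329,-0.022,0,0,0,1,0.058,0.329,-0.022,0,0,0,1,0.058,0.329,-0.022,0,0,0,1,0.058,0.329,-0.022,0,0,0,1,0.058,0.329,-0.022,0,0,0,1]}}

```text
time_s: 5.03
eef_pos: [0.4831, -0.0616, 0.2507]
ee_rot: [-3.133, 0.219, 0.003]
wrist_force: [0.3, 0.7, -1.5]
width: 0.0397
grasp_force: 41.0
```

Run:
```python
from h import *
st=bot.observe(); im=bot.grab_frame("wrist"); cv2.imwrite("pics/w2.png",im)
print(st["eef_pos"])
for z in (.165,.12): print("pred",pix("wrist",[.542,-.0715,z],st))
e=st["eef_pos"]; print("tube",pix("wrist",e+[0,0,.033],st),pix("wrist",e-[0,0,.057],st))
```

```text
[ 0.4831 -0.0616  0.2507]
pred [260.0964 128.0664]
pred [259.8714 121.1589]
tube [256.5641 336.1551] [257.5154 229.6043]
```

View pics/w2.png

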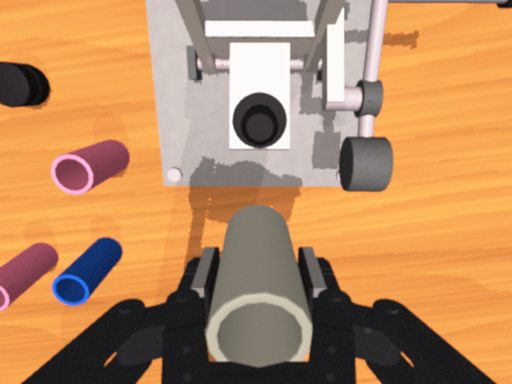

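Run:
```python
from h import *
delta([.5428,-.071,.24],-.1425)
```

```text
shift [0.0804 0.0015 0.0146] turn [-0.0001  0.0002  0.0005]
```

{"op": "play_rows", "data": {"deltas": [0.08,0.0015,0.0146,0,0,0,1,0.08,0.0015,0.0146,0,0,0,1,0.08,0.0015,0.0146,0,0,0,1,0.08,0.0015,0.0146,0,0,0,1]}}

```text
time_s: 5.58
eef_pos: [0.5425, -0.072, 0.242]
ee_rot: [3.133, -0.221, 0.003]
wrist_force: [-0.5, -0.0, -1.3]
width: 0.0396
grasp_force: 41.0
```

{"op": "play_rows", "data": {"deltas": [0,0,0.012,0,0,0,1,0,0,0.024,0,0,0,1,0,0,0.034,0,0,0,1,0,0,0.044,0,0,0,1,0,0,0.044,0,0,0,1,0,0,0.044,0,0,0,1]}}

```text
time_s: 6.32
eef_pos: [0.543, -0.0726, 0.2081]
ee_rot: [3.134, -0.222, 0.0]
wrist_force: [0.1, 0.4, -2.1]
width: 0.0397
grasp_force: 41.0
```

Run:
```python
from h import *
s=bot.observe(); print(s["eef_pos"],s["wrist_force"],s["wrist_torque"]); delta([.5428,-.071,.177],-.1425)
cv2.imwrite("pics/w3.png",bot.grab_frame("wrist"))
```

```text
[ 0.543  -0.0726  0.2081] [ 0.1278  0.3815 -2.0537] [ 0.0319  0.0465 -0.0018]
shift [-0.0006 -0.0021  0.0415] turn [ 0.     -0.      0.0002]
```

{"op": "play_rows", "data": {"deltas": [0,-0.001,0.012,0,0,0,1,0,-0.001,0.022,0,0,0,1,0,-0.001,0.032,0,0,0,1,0,-0.001,0.04,0,0,0,1,0,-0.001,0.04,0,0,0,1]}}

```text
time_s: 7.0
eef_pos: [0.5426, -0.0717, 0.1771]
ee_rot: [-3.133, 0.222, 0.002]
wrist_force: [0.8, 0.3, -1.7]
width: 0.0395
grasp_force: 41.0
```

{"op": "play_rows", "data": {"deltas": [0,0,0.003,0,0,0,1,0,0,0.006,0,0,0,1,0,0,0.006,0,0,0,1]}}

```text
time_s: 7.38
eef_pos: [0.5437, -0.0719, 0.1755]
ee_rot: [3.133, -0.222, 0.002]
wrist_force: [-3.7, 1.2, 8.6]
width: 0.0394
grasp_force: 41.6
```

{"op": "play_rows", "data": {"deltas": [0,0,-0.003,0,0,0,0,0,0,-0.003,0,0,0,0,0,0,-0.003,0,0,0,0,0,0,-0.003,0,0,0,0,0,0,-0.06,0,0,0,0,0,0,-0.13,0,0,0,0,0,0,-0.18,0,0,0,0,0,0,-0.18,0,0,0,0]}}

```text
time_s: 8.38
eef_pos: [0.5445, -0.0723, 0.3126]
ee_rot: [3.132, -0.222, 0.012]
wrist_force: [0.2, 0.0, -0.6]
width: 0.0852
grasp_force: 0.0
```

Run:
```python
from h import *
st=bot.observe(); im=bot.grab_frame("side"); wr=bot.grab_frame("wrist")
a=cv2.resize(im[120:240,220:360],None,fx=3,fy=3,interpolation=cv2.INTER_CUBIC); b=cv2.resize(wr,(int(512*360/384),360))[:, :380]
cv2.imwrite("pics/chk.png",np.hstack([a,b])); print(st["eef_pos"])
for z in (.12,.21): print((pix("side",[.5425,-.0715,z])-[220,120])*3)
# tread: base-frame targets
Rz=R.from_euler('z',-.1425)
B=lambda x,y,z: Rz.apply([x,y,0])+np.array([.5875,-.0795,z])
hx,hz=-.0306,.121
for k in np.arange(0,2.4,.2):
    a=k-.05; print(round(k,2),B(hx+.07*np.cos(a),-.151,hz-.07*np.sin(a)))
print(B(.0737,0,.232),B(0,0,.245))
delta(B(hx+.07,-.151,.2),-.1425,st)
```

```text
[ 0.5445 -0.0723  0.3126]
[208.4687 202.2992]
[212.2238 129.9876]
0.0 [ 0.605  -0.2346  0.1245]
0.2 [ 0.6043 -0.2345  0.1105]
0.4 [ 0.6009 -0.234   0.097 ]
0.6 [ 0.5948 -0.2331  0.0844]
0.8 [ 0.5865 -0.2319  0.0733]
1.0 [ 0.5761 -0.2304  0.0641]
1.2 [ 0.5641 -0.2287  0.0571]
1.4 [ 0.5509 -0.2268  0.0527]
1.6 [ 0.5372 -0.2248  0.051 ]
1.8 [ 0.5234 -0.2229  0.0521]
2.0 [ 0.5101 -0.2209  0.056 ]
2.2 [ 0.4978 -0.2192  0.0624]
[ 0.6605 -0.09    0.232 ] [ 0.5875 -0.0795  0.245 ]
shift [0.1092 0.2025 0.1512] turn [ 0.0002 -0.0012  0.0002]
```

View pics/chk.png

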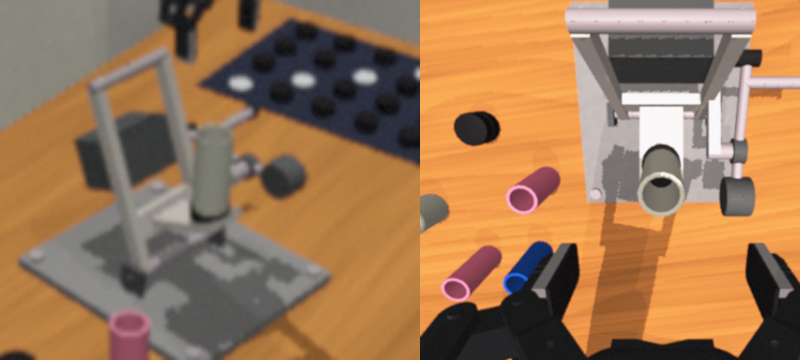

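```bash
cat >> h.py <<'E'
YAW=-.1425
B=lambda x,y,z: R.from_euler('z',YAW).apply([x,y,0])+np.array([.5875,-.0795,z])
E
python3 - <<'E'
from h import *
delta(B(.0424,-.156,.30),YAW); delta(B(.0424,-.156,.17),YAW)
S=np.array([.0424,.17])
for a in np.arange(-.05,1.6,.15):
    o=.008*np.clip((1-a)/.7,0,1); d=.010*np.clip((a-.8)/.4,0,1)
    c=np.array([-.0306,.121])+.07*np.array([np.cos(a),-np.sin(a)])+.006*np.array([np.sin(a),np.cos(a)])+[-o,-d]
    t=c+[.011,.019]; print(round(a+.05,2),t,"dx %.4f dz %.4f"%((t[0]-S[0])/.75,-(t[1]-S[1])/.75))
E
```

```text
shift [0.1168 0.2099 0.0105] turn [-0.      0.0001  0.0002]
shift [0.1169 0.2099 0.1838] turn [-0.      0.0001  0.0002]
0.0 [0.042  0.1495] dx -0.0005 dz 0.0273
0.15 [0.0426 0.139 ] dx 0.0003 dz 0.0414
0.3 [0.0417 0.1285] dx -0.0009 dz 0.0553
0.45 [0.0404 0.1183] dx -0.0027 dz 0.0690
0.6 [0.0381 0.1085] dx -0.0058 dz 0.0820
0.75 [0.0344 0.0995] dx -0.0107 dz 0.0940
0.9 [0.0294 0.0901] dx -0.0173 dz 0.1065
1.05 [0.0233 0.0793] dx -0.0255 dz 0.1209
1.2 [0.0145 0.0698] dx -0.0372 dz 0.1336
1.35 [0.0049 0.0642] dx -0.0500 dz 0.1411
1.5 [-0.0052  0.0612] dx -0.0635 dz 0.1450
1.65 [-0.0156  0.0599] dx -0.0774 dz 0.1469
```

{"op": "play_rows", "data": {"deltas": [0.117,0.21,0.01,0,0,0,1,0.117,0.21,0.01,0,0,0,1,0.117,0.21,0.01,0,0,0,1,0.117,0.21,0.01,0,0,0,1,0.117,0.21,0.1,0,0,0,1,0.117,0.21,0.184,0,0,0,1,0.117,0.21,0.184,0,0,0,1,0.117,0.21,0.184,0,0,0,1]}}

```text
time_s: 9.48
eef_pos: [0.608, -0.2398, 0.1715]
ee_rot: [3.134, -0.221, 0.001]
wrist_force: [0.3, -0.6, 0.9]
width: 0.0001
grasp_force: 0.0
```

Run:
```python
from h import *
st=bot.observe(); im=bot.grab_frame("wrist"); sd=bot.grab_frame("side")
cv2.imwrite("pics/w4.png",np.hstack([cv2.resize(im,(427,320)),cv2.resize(sd[120:240,230:370],(373,320),interpolation=2)]))
delta(B(.0424,-.156,.17),YAW,st); print(pix("wrist",B(.0394,-.151,.1245),st)*.833)
```

```text
shift [-0.0009  0.0003  0.002 ] turn [ 0.     -0.0001  0.0003]
[207.8228 201.9159]
```

View pics/w4.png

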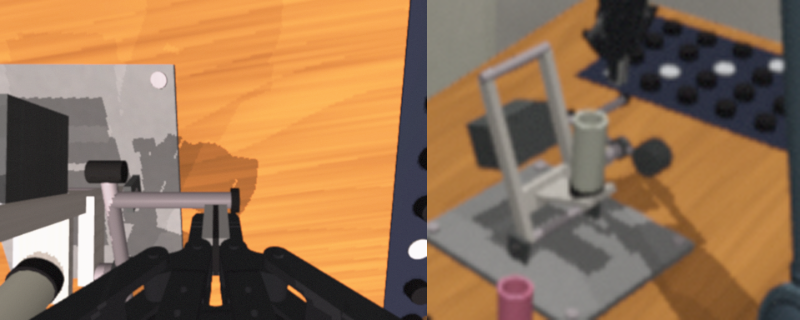

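{"op": "play_rows", "data": {"deltas": [0,0,0.027,0,0,0,1,0,0,0.041,0,0,0,1,-0.001,0,0.055,0,0,0,1,-0.003,0,0.069,0,0,0,1,-0.006,0,0.082,0,0,0,1,-0.011,0,0.094,0,0,0,1,-0.011,0,0.094,0,0,0,1]}}

```text
time_s: 10.45
eef_pos: [0.5988, -0.2385, 0.0985]
ee_rot: [-3.133, 0.222, 0.002]
wrist_force: [0.3, 0.7, 0.4]
width: 0.0001
grasp_force: 0.3
```

Run:
```python
from h import *
st=bot.observe(); sd=bot.grab_frame("side"); im=bot.grab_frame("wrist")
cv2.imwrite("pics/w5.png",np.hstack([cv2.resize(im,(427,320)),cv2.resize(sd[120:240,230:370],(373,320),interpolation=2)]))
delta(B(.0344,-.156,.0995),YAW,st); print(st["wrist_force"],st["wrist_torque"])
```

```text
shift [ 0.0009  0.0003 -0.0013] turn [-0.0002  0.0002  0.0001]
[0.3274 0.7144 0.3614] [ 0.0941 -0.0869 -0.0428]
```

View pics/w5.png

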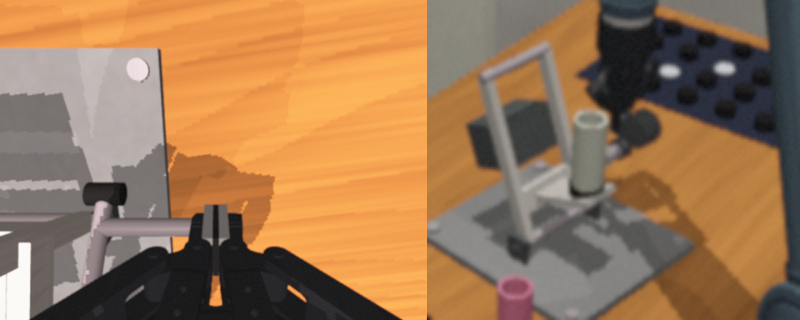

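{"op": "play_rows", "data": {"deltas": [-0.007,0,0.0125,0,0,0,1,-0.015,0,0.027,0,0,0,1,-0.0265,0,0.04,0,0,0,1,-0.039,0,0.047,0,0,0,1,-0.053,0,0.051,0,0,0,1,-0.067,0,0.053,0,0,0,1,-0.08,0,0.053,0,0,0,1,-0.08,0,0.053,0,0,0,1]}}

```text
time_s: 11.55
eef_pos: [0.5395, -0.2304, 0.0603]
ee_rot: [-3.134, 0.223, -0.0]
wrist_force: [0.5, -0.8, -0.5]
width: 0.0005
grasp_force: 0.0
```

Run:
```python
from h import *
st=bot.observe(); sd=bot.grab_frame("side"); im=bot.grab_frame("wrist")
cv2.imwrite("pics/w6.png",np.hstack([cv2.resize(im,(427,320)),cv2.resize(sd[120:240,230:370],(373,320),interpolation=2)]))
print(st["wrist_force"],st["wrist_torque"])
```

```text
[ 0.4788 -0.8369 -0.5402] [-0.0142  0.0036  0.0252]
```

View pics/w6.png

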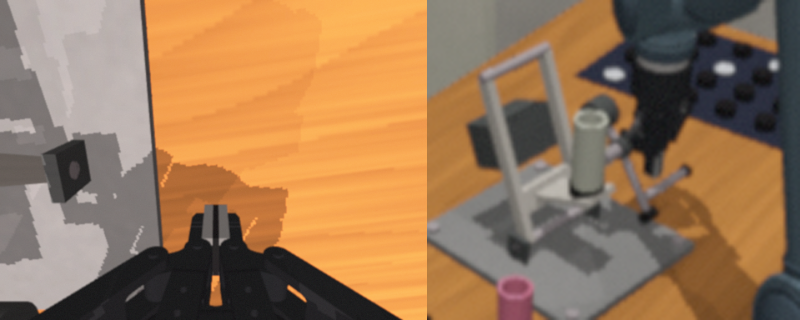

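{"op": "play_rows", "data": {"deltas": [0,0,-0.08,0,0,0,1,0,0,-0.16,0,0,0,1,0,0,-0.24,0,0,0,1,0,0,-0.32,0,0,0,0,0,0,-0.36,0,0,0,0,0,0,-0.38,0,0,0,0,0,0,-0.38,0,0,0,0]}}

```text
time_s: 12.52
eef_pos: [0.5403, -0.2306, 0.3454]
ee_rot: [3.133, -0.222, 0.001]
wrist_force: [-0.2, 0.4, 0.0]
width: 0.0723
grasp_force: 0.0
```

Run:
```python
from h import *
st=bot.observe(); print(st["eef_pos"],st["joint_pos"])
delta(B(.0737,0,.33),YAW+np.pi/2,st)
```

```text
[ 0.5403 -0.2306  0.3454] [-0.5962  0.0352  1.6167  0.      1.4887  1.1158]
shift [ 0.1322 -0.2082  0.0206] turn [ 0.0002 -0.0001 -0.2498]
```

{"op": "play_rows", "data": {"deltas": [0.132,-0.208,0.02,0,0,-0.25,0,0.132,-0.208,0.02,0,0,-0.25,0,0.132,-0.208,0.02,0,0,-0.25,0,0.132,-0.208,0.02,0,0,-0.25,0,0.132,-0.208,0.02,0,0,-0.25,0,0.132,-0.208,0.02,0,0,-0.25,0,0.132,-0.208,0.02,0,0,-0.25,0,0.132,-0.208,0.02,0,0,-0.25,0]}}

```text
time_s: 13.52
eef_pos: [0.6593, -0.0897, 0.3269]
ee_rot: [-2.435, -1.979, 0.004]
wrist_force: [-0.2, -0.1, 0.4]
width: 0.0853
grasp_force: 0.0
```

{"op": "play_rows", "data": {"deltas": [0,0,0,0,0,-0.015,0,0,0,0,0,0,-0.015,0]}}

```text
time_s: 13.78
eef_pos: [0.6594, -0.0898, 0.3274]
ee_rot: [-2.347, -2.083, 0.003]
wrist_force: [-0.0, -0.1, 0.1]
width: 0.0856
grasp_force: 0.0
```

Run:
```python
from h import *
st=bot.observe(); print(st["eef_pos"],st["joint_pos"])
im=bot.grab_frame("wrist"); cv2.imwrite("pics/w7.png",im); cv2.imwrite("pics/s7.png",bot.grab_frame("side"))
for y in (-.044,0,.044): print(pix("wrist",B(.0737,y,.232),st))
delta(B(.0737,0,.232),YAW+np.pi/2,st)
```

```text
[ 0.6594 -0.0898  0.3274] [-0.3054  0.2326  1.4319  0.      1.4813 -0.1862]
[258.613  259.2042]
[260.0003 207.2652]
[261.5677 148.5864]
shift [-0.0001  0.002   0.1271] turn [-0.0007 -0.0001  0.0037]
```

View pics/w7.png

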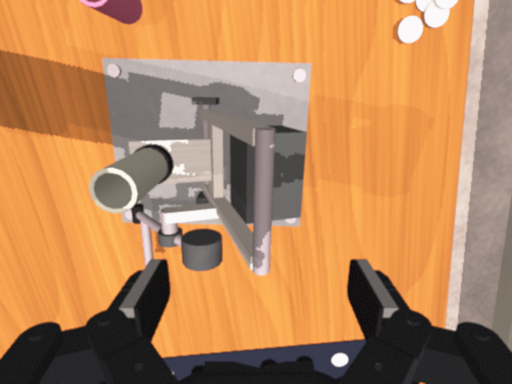

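{"op": "play_rows", "data": {"deltas": [0.002,0.004,0.06,0,0,0.003,0,0.002,0.004,0.12,0,0,0.003,0,0.002,0.004,0.127,0,0,0.003,0,0.002,0.004,0.127,0,0,0.003,1,0.002,0.004,0.127,0,0,0.003,1,0.002,0.004,0.127,0,0,0.003,1,0.002,0.004,0.127,0,0,0.003,1,0.002,0.004,0.127,0,0,0.003,1], "grip_force": 40}}

```text
time_s: 14.88
eef_pos: [0.6624, -0.0888, 0.2363]
ee_rot: [-2.367, -2.063, 0.003]
wrist_force: [-6.8, 0.4, 6.1]
width: 0.0126
grasp_force: 39.1
```

Run:
```python
from h import *
st=bot.observe(); print(st["eef_pos"],st["width"],st["wrist_force"],st["grasp_force"])
p=R.from_euler('z',-YAW).apply(st["eef_pos"]-B(0,0,0)); print("base frame",p)
x,z=p[0],p[2]-.03; r=np.hypot(x,z); a0=np.arctan2(x,z); print(r,a0)
print("upright"); delta(B(0,p[1],.245),YAW+np.pi/2,st)
# arc from lean .35, using relative motion with nominal radius
for L in np.linspace(.35,0,9)[1:]:
    dx=.215*(np.sin(L)-np.sin(.35)); dz=.215*(np.cos(L)-np.cos(.35))
    print(round(L,3),"toolY %.4f toolZ %.4f"%(dx/.75,-dz/.75))
```

```text
[ 0.6624 -0.0888  0.2363] 0.012585554964039593 [-6.7884  0.4069  6.1217] 39.13828432559967
base frame [0.0754 0.0014 0.2363]
0.21966313873745094 0.35058219056304357
upright
shift [ 0.0006 -0.1006 -0.0113] turn [-0.0004  0.0001  0.0009]
0.306 toolY -0.0119 toolZ -0.0040
0.262 toolY -0.0239 toolZ -0.0076
0.219 toolY -0.0361 toolZ -0.0105
0.175 toolY -0.0484 toolZ -0.0130
0.131 toolY -0.0608 toolZ -0.0149
0.088 toolY -0.0732 toolZ -0.0163
0.044 toolY -0.0858 toolZ -0.0171
0.0 toolY -0.0983 toolZ -0.0174
```

{"op": "play_rows", "data": {"deltas": [0,-0.012,-0.004,0,0,0,1,0,-0.024,-0.0076,0,0,0,1,0,-0.036,-0.0105,0,0,0,1,0,-0.0485,-0.013,0,0,0,1,0,-0.061,-0.015,0,0,0,1,0,-0.073,-0.0163,0,0,0,1,0,-0.085,-0.017,0,0,0,1,0,-0.085,-0.017,0,0,0,1]}}

```text
time_s: 15.88
eef_pos: [0.6008, -0.08, 0.2501]
ee_rot: [2.365, 2.062, 0.005]
wrist_force: [3.2, 1.4, 6.5]
width: 0.0124
grasp_force: 42.0
```

Run:
```python
from h import *
st=bot.observe(); p=R.from_euler('z',-YAW).apply(st["eef_pos"]-B(0,0,0)); print(p,st["wrist_force"],st["width"],st["grasp_force"],np.arctan2(p[0],p[2]-.03))
```

```text
[0.0132 0.0014 0.2501] [3.1871 1.4411 6.5213] 0.012417095726655869 41.96706533432007 0.06008282886305113
```

{"op": "play_rows", "data": {"deltas": [0,-0.007,-0.0003,0,0,0,1,0,-0.014,-0.0004,0,0,0,1,0,-0.017,-0.0004,0,0,0,1,0,-0.017,-0.0004,0,0,0,1,0,-0.017,-0.0004,0,0,0,1]}}

```text
time_s: 16.5
eef_pos: [0.5891, -0.0784, 0.2501]
ee_rot: [2.365, 2.061, 0.008]
wrist_force: [6.8, 2.2, 5.0]
width: 0.0122
grasp_force: 42.7
```

Run:
```python
from h import *
st=bot.observe(); p=R.from_euler('z',-YAW).apply(st["eef_pos"]-B(0,0,0)); print(p,st["wrist_force"],st["width"],st["grasp_force"])
print("lean est",np.arcsin(np.sin(.35)-(.0754-p[0])/.215))
cv2.imwrite("pics/s8.png",bot.grab_frame("side"))
im=cv2.imread("pics/s8.png");
```

```text
[0.0014 0.0014 0.2501] [6.8489 2.2367 5.0264] 0.012212936809869146 42.72233426570892
lean est -0.0011737748122687536
```

{"op": "play_rows", "data": {"deltas": [0,-0.003,0,0,0,0,1,0,-0.003,0,0,0,0,1,0,-0.003,0,0,0,0,1,0,-0.003,0,0,0,0,1]}}

```text
time_s: 17.05
eef_pos: [0.5885, -0.0782, 0.2501]
ee_rot: [2.362, 2.058, 0.013]
wrist_force: [15.1, 1.5, 1.0]
width: 0.0124
grasp_force: 42.3
```

Run:
```python
from h import *
st=bot.observe(); p=R.from_euler('z',-YAW).apply(st["eef_pos"]-B(0,0,0)); print(p,st["wrist_force"],st["width"],st["grasp_force"])
print("lean est",np.arcsin(np.sin(.35)-(.0754-p[0])/.215))
im=bot.grab_frame("side"); L=p[0]*0
# expected tube axis if seated, stand upright: rotate spigot foot/top about hinge by -.35
for h in (.02,.045,.07):
    v=R.from_euler('y',-.35).apply([-.0461,.0014,.09+h]); u=pix("side",B(v[0],v[1],v[2]+.03)); i,j=u.round().astype(int); print(u,im[j,i])
# leg/foot: kickstand 2.37 -> angle 1.97 below +x
for r in (.045,.092): 
    x=-.06+r*np.cos(1.97); z=.105-r*np.sin(1.97); u=pix("side",B(x,-.083,z)); i,j=u.round().astype(int); print("leg",u,z,im[j-1:j+2,i-1:i+2].mean(2).round().tolist())
```

```text
[0.0008 0.0014 0.2501] [15.0528  1.5122  1.0447] 0.012352425460520212 42.34651565551758
lean est -0.004140546716219597
[297.8895 192.5498] [109 119 120]
[300.3876 187.4935] [108 119 119]
[302.9516 182.3038] [140 153 153]
leg [312.7459 195.0836] 0.06353831372138721 [[125.0, 130.0, 130.0], [121.0, 129.0, 129.0], [119.0, 126.0, 125.0]]
leg [316.0457 207.7965] 0.020233885830391624 [[66.0, 56.0, 40.0], [38.0, 36.0, 39.0], [31.0, 41.0, 67.0]]
```

```bash
python3 -c "
from bench import bot
print(bot.finish_job())"
```

```text
the job is handed in; nothing more can be done
None
```

I handed the job in at about 17 s of robot time: the tube is on the spigot, the kickstand is down, and the gripper is holding the stand upright by the top bar (estimated lean 0.00 rad, pressed against its kickstand stop); the judge returned no verdict.

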